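# Load the reagent carrier from the bench cooler in the same order

### The job

Move the four reagent bottles from the bench cooler into the four-place carrier, keeping their order: the bottle next to the cooler's control panel goes into the place next to the carrier's handle, and so on along the row. Keep the bottles upright and leave each standing flat in its own place.

Things in the scene. Friction and masses are not known exactly. Their poses are not given: they have to be found in the camera images.
- tall_mid (a point): Tall slim round bottle, 32 mm diameter, 108 mm high, straight sides up to 78 mm, then a shoulder and a narrow 23 mm screw cap. White plastic, grey cap, about 70 g, loose. This point is on its axis, half-way up (54 mm above its underside); z is up along the bottle. The straight sides here can be gripped.
- jar_mid (a point): Short wide round jar, 42 mm diameter, 84 mm high, the lowest of the four, with a full-width 44 mm lid from 62 mm up. White plastic, grey cap, about 93 g, loose. This point is on its axis, half-way up (42 mm above its underside); z is up along the bottle. The straight sides here can be gripped.
- square_mid (a point): Square bottle, 36 x 36 mm with rounded edges, 92 mm high, straight sides up to 68 mm, then a shoulder and a round 25 mm screw cap; its sides are parallel to the axes of its own body. White plastic, grey cap, about 75 g, loose. This point is on its axis, half-way up (46 mm above its underside); z is up along the bottle. The straight sides here can be gripped.
- dropper_mid (a point): Round dropper bottle, 34 mm diameter, 100 mm high, straight sides up to 66 mm, with a cap that narrows to a pointed nozzle. White plastic, grey cap, about 73 g, loose. This point is on its axis, half-way up (50 mm above its underside); z is up along the bottle. The straight sides here can be gripped.
- block_tall: Bare aluminium block, 74 (x) x 58 (y) x 36 mm high, one of four in a row in the cooler, with a round 35 mm bore, holding the tall slim bottle at the start. The bottle stands 14 mm deep, 44 mm above the bench. Fixed. Origin: centre of its underside, 22 mm above the bench; axes parallel to the cooler's. The blocks' places in the row vary.
- block_jar: Bare aluminium block, 74 (x) x 58 (y) x 36 mm high, one of four in a row in the cooler, with a round 45 mm bore, holding the wide jar at the start. The bottle stands 14 mm deep, 44 mm above the bench. Fixed. Origin: centre of its underside, 22 mm above the bench; axes parallel to the cooler's. The blocks' places in the row vary.
- block_square: Bare aluminium block, 74 (x) x 58 (y) x 36 mm high, one of four in a row in the cooler, with a square 39 mm recess, holding the square bottle (sides parallel to the block's) at the start. The bottle stands 14 mm deep, 44 mm above the bench. Fixed. Origin: centre of its underside, 22 mm above the bench; axes parallel to the cooler's. The blocks' places in the row vary.
- block_dropper: Bare aluminium block, 74 (x) x 58 (y) x 36 mm high, one of four in a row in the cooler, with a round 37 mm bore, holding the dropper bottle at the start. The bottle stands 14 mm deep, 44 mm above the bench. Fixed. Origin: centre of its underside, 22 mm above the bench; axes parallel to the cooler's. The blocks' places in the row vary.
- cooler: Bench cooler: low fixed white box, 100 x 318 mm, flat rim 58 mm above the bench, level with the tops of its blocks. Four blocks in a row along its y, centres at y = +90, +30, -30, -90 mm, x = 0. Sloping control panel with small lit display and two keys beyond the row's +y end (y = 129 to 191 mm). Origin: on the bench under the row's middle; z up.
- carrier: Empty reagent carrier: low fixed steel tray, four open places in a row along its y, centres at y = +90, +30, -30, -90 mm, x = 0; each 57 (y) x 70 (x) mm inside, floor 6 mm and wall tops 24 mm above the bench. Carrying handle (black grip, top 49 mm high) beyond the row's +y end, at y = 153 mm. Origin: on the bench under the row's middle; z up. May lie turned any way relative to the cooler.

How it is judged:
By the outcome, as a careful person would: the job done as asked, in the order asked, and still so for the second after the job is handed in, with the robot touching nothing.
It also fails if it takes over 112 s, if anything falls off the work surface, if the arm or the gripper's body presses on something with over 40 N, if the wrist force passes 120 N, or if a joint passes its speed limit or range.

### The arm

A 6-joint arm with a two-finger parallel gripper is mounted at the origin on the work surface. World frame = base frame: x ahead of the robot, y to its left, z up, the work surface at z = 0. Lengths are in m, angles in rad, forces in N, time in s.
With the tool pointing down it reaches from about 0.25 to 0.775 m from the base axis. Payload 4 kg.
Tool frame: the origin (TCP) lies where the fingers leave the gripper's body, on its centre line; the fingertips stand 97 mm ahead of it and the grasp point (between the pads) lies 78 mm ahead of it; z points along the fingers, x is the direction in which the jaws open and shut, and the axes are right-handed (so a half turn about z gives the same grasp; the last joint's range is limited). The gripper opens to 94 mm and grips with 3 to 60 N. Pads are 16 mm wide; open, the fingers measure 119 mm over their backs; the gripper's body (75 mm by 177 mm) begins 78 mm behind the grasp point.
Start: joints at [1.031, 0.087, 1.371, -0, 1.684, -0.103], TCP at [0.233, 0.498, 0.303] pointing down, gripper open.
Joint ranges: [-3.1, 3.1], [-0.76, 2.03], [0.27, 2.55], [-1.08, 4.22], [0.17, 2.65], [-2.57, 2.57]. Speed limits (rad/s): [2.79, 2.79, 3.14, 3.14, 3.14, 3.14].

### API

Orientations are given as [roll, pitch, yaw] about the fixed x, y, z axes, in that order (R = Rz(yaw) Ry(pitch) Rx(roll)).
In Python, from bench import * gives the robot as it stands.
- The arm moves only by the tool jog_arm, never from a script. Its argument "moves" is a list of rows, each a list of 7 numbers: the turn, a rotation vector about the world's x, y, z in rad, then the shift along the world's x, y, z in mm, then the finger opening in mm, from 0 to 94. In form: [[rx, ry, rz, tx, ty, tz, fingers], ...]. A call has 1 to 12 rows; each row shifts and turns the commanded pose from where the row before left it; what a row does not reach is not made up. A row lasts 1/8 s, in which the tool goes at most 62.5 mm and 10.7 degrees, less where a joint would pass 70% of its speed; a pose out of reach is approached as far as the arm can. A call is refused whole if a number of a shift passes 62.5 or a number of a turn 0.188, either way. A call with a gripper value outside its range is refused whole. The fingers move at their own pace and stop on an object; the grip force is fixed at half the most. Time passes only in rows, so rows that do not move let the fingers close. It gives the time, the measured TCP pose, the force and the opening at its end, in the units of the state.
- get_obs(): the state, without advancing time (a new reading comes with each control period).
- snapshot(name): name is "side" or "top"; returns the picture (400x640x3 uint8, red, green, blue); there is no depth.
- get_calibration(name): a dict with "camera_matrix" (3x3 intrinsics, pixels), "R" (3x3) and "t" (3): a world point X has camera coordinates R X + t. Camera axes: x right, y down, z forward; pixel columns grow to the right and rows downward; lengths in m; the calibration is good to about 2 mm. A picture is of the moment at which its call begins. get_calibration takes no time and is no camera call.
- close_job(): hands the job in, once; it reports no verdict.
Trained networks look in the newest picture that a camera, given by its name, has taken for a name from the list of things; names that differ only in an ending like _2 or _b are one class to them, and where a whole thing is asked for, a point or a joint stands for the part that bears it (a point fixed in the world has none). Each returns a list of dicts, best first, with "conf" (0 to 1); they miss things now and then, are a little off and sometimes report something else, mostly with a low value. They report only what shows in the picture. A call takes as long as a camera call.
- look_for(label, camera): "bbox" ([left, top, right, bottom] in pixels, round what is visible of it).
The state is a dict: "time": time; "joint_positions": joint angles; "qvel": joint speeds; "joint_torque": joint torques, N m; "tool_pos": TCP position; "ee_rot": TCP orientation; "wrist_force": force on the tool from outside, world axes, zero at the start; "wrist_torque": the same for the moment, N m; "width": finger opening in m.
Only numpy, scipy, OpenCV 4.12 (cv2) and the standard library are available. Lean on these libraries where they do the work, as an engineer would, in place of code of your own. Each camera call takes 0.05 s, during which the arm holds its last target.

## Working session

There is one attempt and no reset: what is moved stays moved. The work goes in short steps, Python scripts to look and compute and a tool call to move; the robot and the scene stay as the last step left them, time stands still between calls to the robot, and variables do not carry over. Pictures are saved under pics/ and viewed, and the job is handed in when it is done.

Besides the shell and the picture viewer there is one more tool, called after ">>>" as a command line: name --pt "numbers of a row" for each row, then --argument value for the rest. jog_arm: Moves the arm, as the interface text tells. Its arguments: {"type":"object","properties":{"moves":{"type":"array","items":{"type":"array","items":{"type":"number"}}}},"required":["moves"]}

```bash
mkdir -p pics; ls
python3 - <<'E'
from bench import *
import cv2
for n in("top","side"):
    im=snapshot(n); cv2.imwrite(f"pics/{n}0.png",im[:,:,::-1])
    c=get_calibration(n); print(n,c)
    for l in("tall_mid","jar_mid","square_mid","dropper_mid","cooler","carrier"):
        print(l,[(d['bbox'],round(d['conf'],2)) for d in look_for(l,n)][:2])
o=get_obs();print(o)
E
```

```text
pics
top {'camera_matrix': array([[385.02159783,   0.        , 315.9249061 ],
       [  0.        , 385.02159783, 197.95830831],
       [  0.        ,   0.        ,   1.        ]]), 'R': array([[ 0.02719692, -0.99908406,  0.03303599],
       [-0.9924851 , -0.03093205, -0.11839149],
       [ 0.11930492, -0.02956784, -0.99241729]]), 't': array([-0.0256355 ,  0.53959866,  0.80115701])}
tall_mid [([132.0, 191.8, 162.6, 215.8], 0.7), ([110.1, 181.7, 267.3, 235.4], 0.68)]
jar_mid [([165.8, 194.4, 197.7, 216.9], 0.64)]
square_mid [([200.0, 196.0, 226.3, 218.3], 0.58)]
dropper_mid [([232.7, 200.0, 252.8, 221.0], 0.79)]
cooler [([113.0, 180.8, 270.1, 236.9], 0.89)]
carrier [([391.4, 149.2, 449.9, 283.3], 0.82)]
side {'camera_matrix': array([[410.64197168,   0.        , 317.06250053],
       [  0.        , 410.64197168, 198.62458756],
       [  0.        ,   0.        ,   1.        ]]), 'R': array([[ 0.99092471, -0.13362095,  0.01461677],
       [-0.04994597, -0.46697215, -0.88286036],
       [ 0.12479427,  0.8741181 , -0.46940807]]), 't': array([-0.51500091,  0.10994254,  1.04091868])}
tall_m
[... 314 characters left out ...]
.55)]
{'time': 0.7, 'joint_positions': array([ 1.03090617e+00,  8.71727693e-02,  1.37067140e+00, -1.26376483e-05,
        1.68361526e+00, -1.03082519e-01]), 'qvel': array([-1.46071932e-04, -2.49101475e-05, -4.18888621e-04,  4.27133369e-04,
        6.64668649e-04, -1.05048107e-04]), 'joint_torque': array([-1.52962541e-03, -3.39894319e+01, -3.02521420e+01,  7.18493108e-02,
        2.33371253e-02, -3.01953662e-05]), 'tool_pos': array([0.23268035, 0.49836787, 0.3027353 ]), 'ee_rot': array([ 3.14156645e+00, -1.31224978e-04,  1.13398726e+00]), 'wrist_force': array([ 0.59570302,  0.43086848, -0.39396607]), 'wrist_torque': array([ 0.04113878, -0.00065987, -0.01219454]), 'width': 0.09379448275456441}
```

Run:
```python
import cv2
t=cv2.imread('pics/top0.png');s=cv2.imread('pics/side0.png')
cv2.imwrite('pics/t_a.png',cv2.resize(t[160:260,100:290],None,fx=4.2,fy=4.2,interpolation=cv2.INTER_CUBIC))
cv2.imwrite('pics/t_b.png',cv2.resize(t[140:290,370:470],None,fx=4,fy=4,interpolation=cv2.INTER_CUBIC))
cv2.imwrite('pics/s_a.png',cv2.resize(s[110:220,250:360],None,fx=5,fy=5,interpolation=cv2.INTER_CUBIC))
```

```text
(no output)
```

View pics/top0.png

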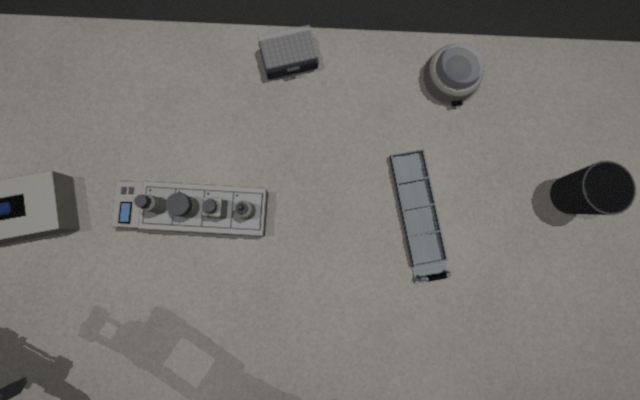

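View pics/side0.png

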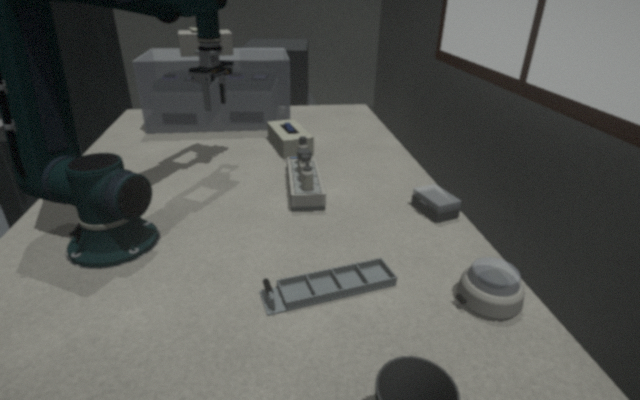

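View pics/t_a.png

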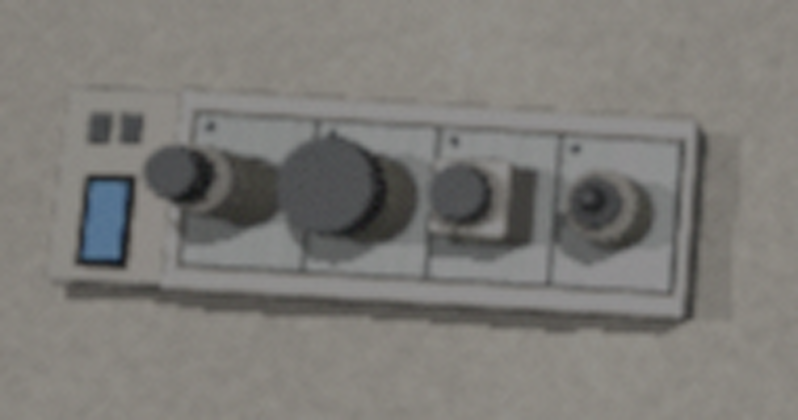

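View pics/t_b.png

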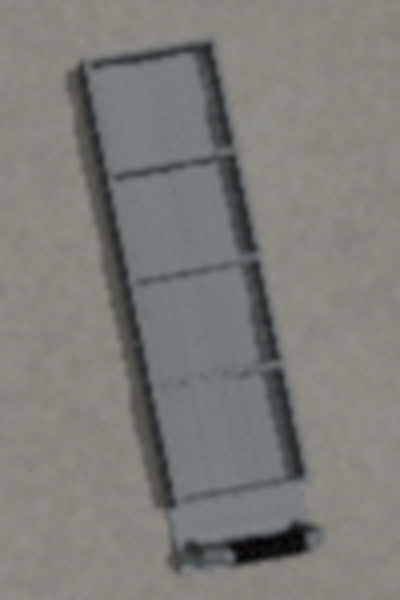

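View pics/s_a.png

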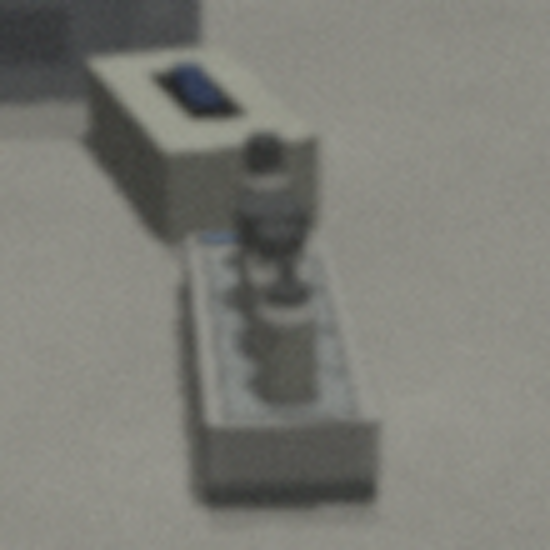

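```bash
cat > h.py <<'E'
import numpy as np,cv2
from bench import *
from scipy.optimize import least_squares
def proj(n,P):
    c=get_calibration(n);P=np.atleast_2d(P).astype(float)
    q=P@c['R'].T+c['t'];q=q@c['camera_matrix'].T
    return q[:,:2]/q[:,2:]
def w(p,L):
    L=np.atleast_2d(L).astype(float)/1000;x,y,a=p;c,s=np.cos(a),np.sin(a)
    return np.c_[x+c*L[:,0]-s*L[:,1],y+s*L[:,0]+c*L[:,1],L[:,2]]
def back(n,uv,z):
    c=get_calibration(n);d=c['R'].T@np.linalg.solve(c['camera_matrix'],[uv[0],uv[1],1]);o=-c['R'].T@c['t']
    return o+d*(z-o[2])/d[2]
def fit(n,L,uv,p0):
    r=least_squares(lambda p:(proj(n,w(p,L))-uv).ravel(),p0)
    return r.x,np.round(r.fun.reshape(-1,2),1)
E
python3 - <<'E'
from h import *
# cooler, far from the robot side (top of image) = +x world
L=[];uv=[]
for l,p in [((37,119,58),(195,110)),((37,-119,58),(685,141)),((-37,-119,58),(672,292)),((-37,119,58),(180,265)),((50,-127,58),(700,120)),((-50,-127,58),(690,318)),
  ((37,60,58),(318,120)),((37,0,58),(440,126)),((37,-60,58),(561,134)),((-37,60,58),(303,271)),((-37,0,58),(427,277)),((-37,-60,58),(548,285))]:
    L.append(l);uv.append((p[0]/4.2+100,p[1]/4.2+160))
p,r=fit('top',L,np.array(uv),[.5,.3,0]);print('cooler',p,r.tolist())
pc=p
L=[];uv=[]
for l,q in [((-37,-121,24),(212,42)),((37,-121,24),(85,65)),((-36,121,24),(302,478)),((36,121,24),(172,505)),((-35,-60,24),(235,153)),((-35,0,24),(258,259)),((-35,60,24),(282,366)),((35,-60,24),(115,178)),((35,0,24),(136,283)),((35,60,24),(160,385))]:
    L.append(l);uv.append((q[0]/4+370,q[1]/4+140))
p,r=fit('top',L,np.array(uv),[.5,-.2,3.0]);print('carrier',p,r.tolist())
pk=p
for nm,y in zip("1234",(90,30,-30,-90)):
    print(nm,w(pc,(0,y,0)),w(pk,(0,y,0)))
for nm,q,z in (('tall',(180,173),.152),('jar',(327,187),.128),('sq',(460,194),.136),('drop',(594,195),.144)):
    print(nm,back('top',(q[0]/4.2+100,q[1]/4.2+160),z))
# overlays
for n,crops in (('top',((160,260,100,290,4.2),(140,290,370,470,4))),('side',((110,220,250,360,5),(250,325,240,410,4.5)))):
    im=cv2.imread(f'pics/{n}0.png')
    for i,(a,b,c,d,f) in enumerate(crops):
        o=cv2.resize(im[a:b,c:d],None,fx=f,fy=f,interpolation=cv2.INTER_CUBIC)
        def pl(P,col):
            u=((proj(n,P)-[c,a]+.5)*f-.5).round().astype(np.int32)
            cv2.polylines(o,[u.reshape(-1,1,2)],True,col,1)
        pl(w(pc,[(50,-127,58),(50,129,58),(-50,129,58),(-50,-127,58)]),(0,0,255))
        for y,rr,h in ((90,16,122),(30,22,128),(-30,18,112),(-90,17,110)):
            pl(w(pc,[(37,y+29,58),(37,y-29,58),(-37,y-29,58),(-37,y+29,58)]),(0,255,0))
            t=np.linspace(0,6.28,24)
            if i==0: pl(w(pc,np.c_[rr*np.cos(t),y+rr*np.sin(t),0*t+h]),(255,0,255))
            for z in(6,24):pl(w(pk,[(35,y+28.5,z),(35,y-28.5,z),(-35,y-28.5,z),(-35,y+28.5,z)]),(0,255,0) if z>6 else (0,255,255))
        cv2.imwrite(f'pics/ov_{n}{i}.png',o)
E
```

```text
cooler [ 0.50864322  0.22356188 -0.02877921] [[0.9, 0.8], [-0.9, 0.3], [-0.4, -0.3], [0.5, -0.5], [-0.2, -0.6], [-1.3, 0.1], [0.2, 0.1], [0.2, 0.4], [0.3, 0.3], [0.2, -0.3], [0.0, -0.0], [0.5, -0.2]]
carrier [ 0.5272275  -0.23725675  1.77331475] [[0.9, 1.1], [0.5, 0.8], [0.8, -0.2], [1.1, -1.0], [-0.1, 0.0], [-0.2, -0.0], [-0.5, 0.1], [-0.8, -1.0], [-0.6, -0.6], [-1.1, 0.9]]
1 [[0.51123299 0.31352461 0.        ]] [[ 0.43906682 -0.25535908  0.        ]]
2 [[0.50950648 0.25354946 0.        ]] [[ 0.49784061 -0.24329086  0.        ]]
3 [[0.50777996 0.1935743  0.        ]] [[ 0.5566144  -0.23122265  0.        ]]
4 [[0.50605345 0.13359915 0.        ]] [[ 0.61538818 -0.21915443  0.        ]]
tall [0.50998143 0.30909514 0.152     ]
jar [0.50802202 0.25342963 0.128     ]
sq [0.50594736 0.19200744 0.136     ]
drop [0.50656975 0.13132342 0.144     ]
```

View overlays.

View pics/ov_top0.png

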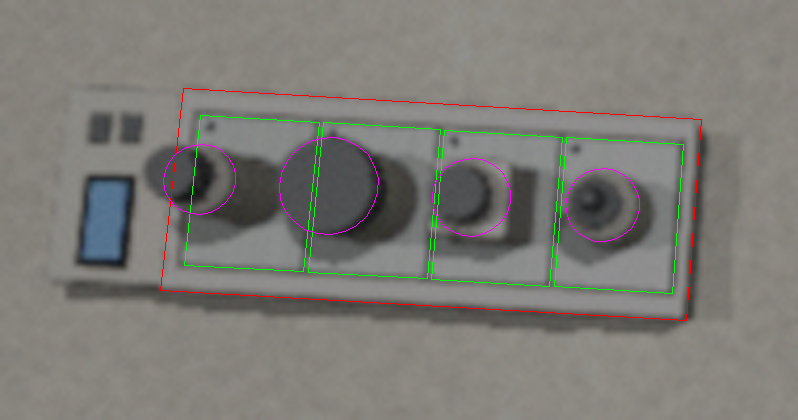

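View pics/ov_top1.png

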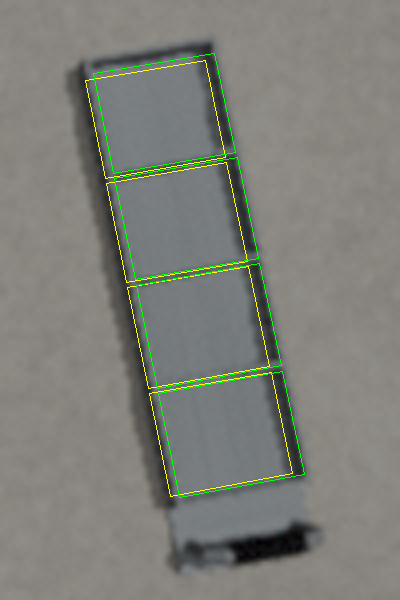

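View pics/ov_side0.png

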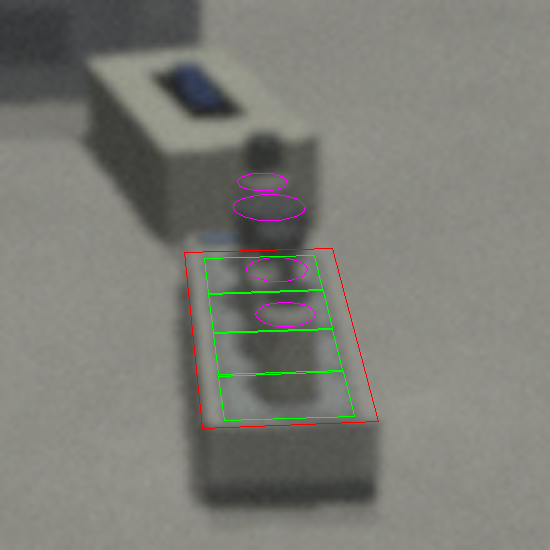

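View pics/ov_side1.png

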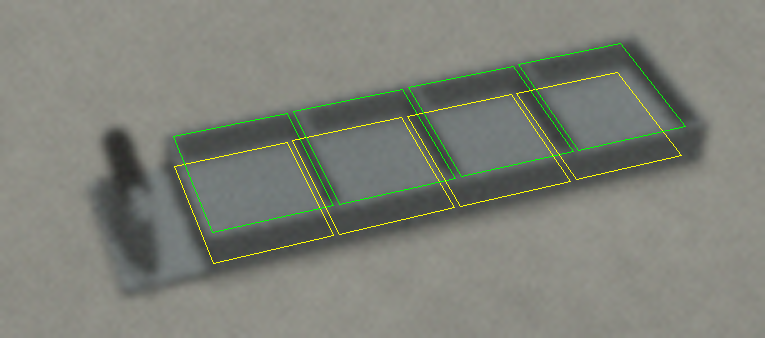

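Run:
```python
import cv2
s=cv2.imread('pics/side0.png')
cv2.imwrite('pics/s_b.png',cv2.resize(s[250:325,250:410],None,fx=5,fy=5,interpolation=cv2.INTER_CUBIC))
```

```text
(no output)
```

View pics/s_b.png

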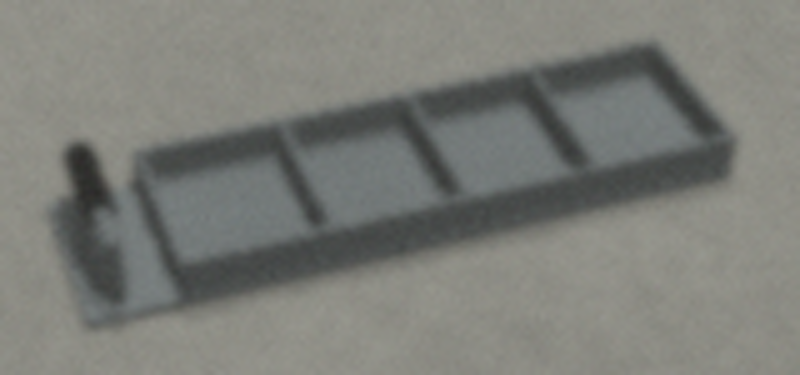

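Run:
```python
from h import *
S=[((1,-2),(655,43)),((-1,-2),(735,138)),((1,2),(137,152)),((-1,2),(180,268)),((1,1),(288,127)),((1,0),(413,98)),((1,-1),(537,70)),((-1,1),(322,226)),((-1,0),(455,193)),((-1,-1),(585,162))]
T=[((-1,-2),(212,42)),((1,-2),(85,65)),((-1,2),(302,478)),((1,2),(170,505)),((-1,-1),(235,153)),((-1,0),(258,259)),((-1,1),(282,366))]
us=np.array([((u+.5)/5+249.5,(v+.5)/5+249.5) for _,(u,v) in S]);ut=np.array([((u+.5)/4+369.5,(v+.5)/4+139.5) for _,(u,v) in T])
def mod(k,wx,wy): return [(a*wx,b*60 if abs(b)<2 else np.sign(b)*wy,24) for (a,b),_ in k]
def f(q,which):
    o=[]
    if 's' in which:o.append((proj('side',w(q[:3],mod(S,*q[3:])))-us).ravel())
    if 't' in which:o.append((proj('top',w(q[:3],mod(T,*q[3:])))-ut).ravel())
    return np.concatenate(o)
for wh in('s','t','st'):
    r=least_squares(lambda q:f(q,wh),[.53,-.24,1.77,37,121]);print(wh,r.x.round(4),np.round(r.fun.reshape(-1,2),1).tolist())
p=r.x[:3]
for y in(90,30,-30,-90):print(w(p,(0,y,0)))
```

```text
s [  0.5301  -0.2373   1.7691  33.7447 124.5578] [[0.7, 0.9], [-1.2, -0.5], [-0.3, 0.5], [-0.6, -2.0], [-1.7, -0.3], [-1.1, 0.2], [-1.2, 0.7], [1.4, -0.3], [1.9, 0.3], [1.9, 0.7]]
t [  0.5282  -0.2346   1.7685  37.0713 122.6056] [[0.2, 0.4], [-0.3, -0.1], [0.4, 0.5], [0.2, -0.3], [0.1, -0.2], [-0.1, -0.2], [-0.5, -0.0]]
st [  0.5294  -0.2362   1.7654  35.3058 123.5598] [[-0.3, 0.4], [-1.7, -0.1], [-0.3, -0.4], [-0.4, -2.1], [-2.3, -1.1], [-1.7, -0.5], [-1.8, 0.1], [1.2, -0.2], [1.7, 0.4], [1.8, 0.9], [0.2, -0.4], [1.3, -1.3], [0.2, 0.6], [1.6, -0.6], [0.1, -0.6], [-0.2, -0.6], [-0.7, -0.4]]
[[ 0.44112915 -0.25356995  0.        ]]
[[ 0.49999678 -0.24196816  0.        ]]
[[ 0.55886442 -0.23036638  0.        ]]
[[ 0.61773206 -0.2187646   0.        ]]
```

>>> jog_arm --pt "0 0 -0.145 34 -46 0 94" --pt "0 0 -0.145 34 -46 0 94" --pt "0 0 -0.145 34 -46 0 94" --pt "0 0 -0.145 34 -46 0 94" --pt "0 0 -0.145 34 -46 0 94" --pt "0 0 -0.145 34 -46 0 94" --pt "0 0 -0.145 34 -46 0 94" --pt "0 0 -0.145 34 -44 0 94" --pt "0 0 0 0 0 0 94" --pt "0 0 0 0 0 0 94"

```text
time: 1.95
tool_pos: [0.5044, 0.1326, 0.3026]
ee_rot: [-3.141, 0.001, -0.025]
wrist_force: [-0.2, 0.6, -0.2]
width: 0.0939
```

>>> jog_arm --pt "0 0 -0.004 1 0 -40 94" --pt "0 0 0 0 0 -40 94" --pt "0 0 0 0 0 -30 94" --pt "0 0 0 0 0 -21 94" --pt "0 0 0 0 0 0 94" --pt "0 0 0 0 0 0 94"

```text
time: 2.7
tool_pos: [0.5058, 0.1334, 0.173]
ee_rot: [-3.141, -0.002, -0.028]
wrist_force: [-0.2, -0.2, 0.1]
width: 0.0942
```

Run:
```python
from h import *
t=snapshot('top')[:,:,::-1];s=snapshot('side')[:,:,::-1]
a=cv2.resize(t[150:250,110:310],(800,400),interpolation=cv2.INTER_CUBIC);cv2.imwrite('pics/c1.png',a)
cv2.imwrite('pics/c2.png',cv2.resize(s[90:220,250:390],None,fx=4,fy=4,interpolation=cv2.INTER_CUBIC))
```

```text
(no output)
```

View pics/c2.png

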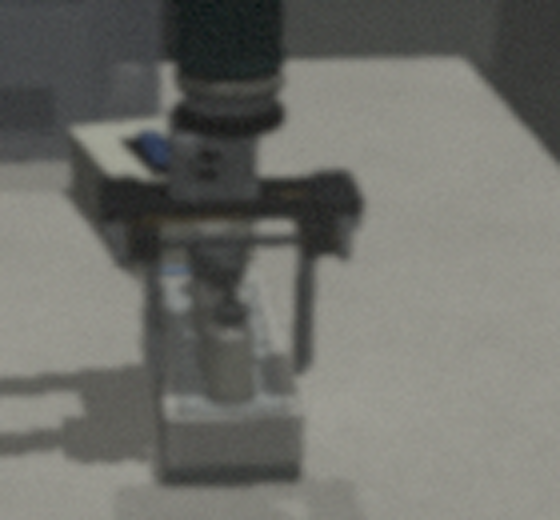

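View pics/c1.png

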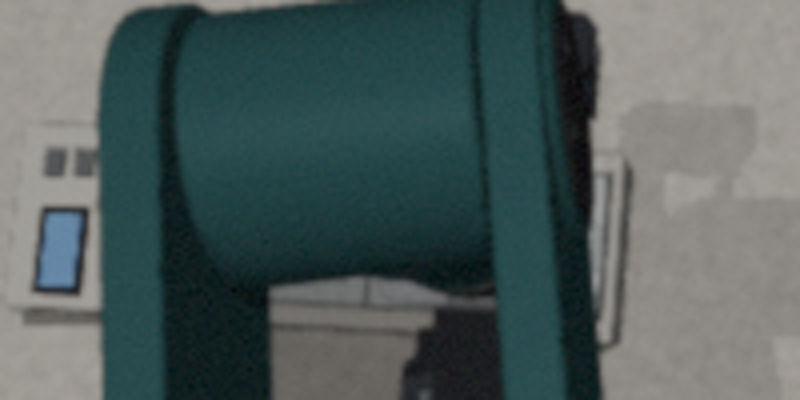

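>>> jog_arm --pt "0 0 0 0 0 0 60" --pt "0 0 0 0 0 0 50" --pt "0 0 0 0 0 0 40" --pt "0 0 0 0 0 0 20" --pt "0 0 0 0 0 0 20" --pt "0 0 0 0 0 0 20" --pt "0 0 0 0 0 0 20" --pt "0 0 0 0 0 0 20"

```text
time: 3.8
tool_pos: [0.5057, 0.1323, 0.1717]
ee_rot: [3.142, -0.0, -0.03]
wrist_force: [0.1, 0.1, 0.2]
width: 0.0337
```

>>> jog_arm --pt "0 0 0 0 0 10 20" --pt "0 0 0 0 0 30 20" --pt "0 0 0 0 0 40 20" --pt "0 0 0 0 0 20 20"

```text
time: 4.3
tool_pos: [0.5061, 0.1325, 0.2751]
ee_rot: [-3.141, -0.004, -0.03]
wrist_force: [0.8, 0.3, -1.5]
width: 0.0332
```

>>> jog_arm --pt "0 0 -0.1 9 -25 0 20" --pt "0 0 -0.156 12 -40 0 20" --pt "0 0 -0.156 12 -40 0 20" --pt "0 0 -0.156 13 -40 0 20" --pt "0 0 -0.156 13 -40 0 20" --pt "0 0 -0.156 13 -40 0 20" --pt "0 0 -0.156 13 -40 0 20" --pt "0 0 -0.156 13 -40 0 20" --pt "0 0 -0.152 13 -45 0 20" --pt "0 0 0 0 0 0 20" --pt "0 0 0 0 0 0 20"

```text
time: 5.68
tool_pos: [0.6165, -0.2173, 0.2718]
ee_rot: [3.141, 0.001, -1.373]
wrist_force: [-0.1, 0.1, -0.1]
width: 0.0335
```

>>> jog_arm --pt "0 0 0 0 0 -30 20" --pt "0 0 0 0 0 -40 20" --pt "0 0 0 0 0 -35 20" --pt "0 0 0 0 0 -15 20" --pt "0 0 0 0 0 -6 20" --pt "0 0 0 0 0 0 20"

```text
time: 6.42
tool_pos: [0.6172, -0.2174, 0.147]
ee_rot: [-3.14, -0.001, -1.373]
wrist_force: [0.3, -1.0, -0.4]
width: 0.0337
```

Run:
```python
from h import *
s=snapshot('side')[:,:,::-1]
cv2.imwrite('pics/d1.png',cv2.resize(s[190:320,240:410],None,fx=4.4,fy=4.4,interpolation=cv2.INTER_CUBIC))
```

```text
(no output)
```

View pics/d1.png

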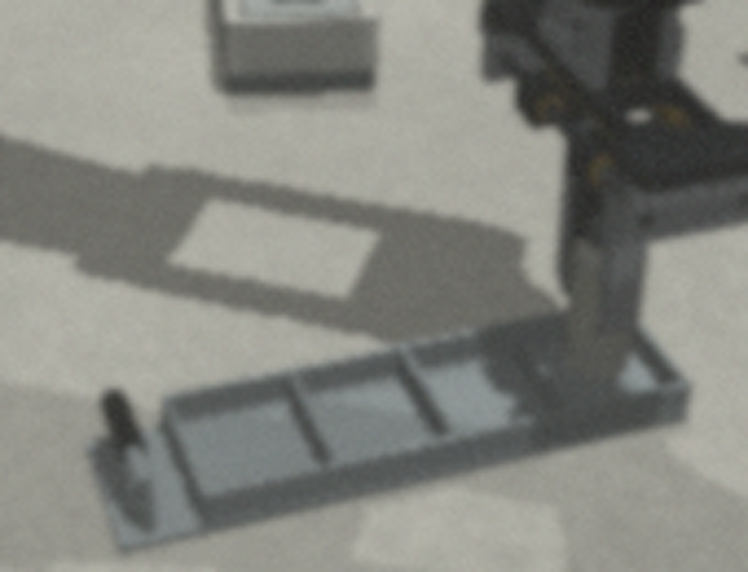

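>>> jog_arm --pt "0 0 0 0 0 -6 20" --pt "0 0 0 0 0 -4 20" --pt "0 0 0 0 0 -1 20" --pt "0 0 0 0 0 0 20"

```text
time: 6.98
tool_pos: [0.6166, -0.2177, 0.1345]
ee_rot: [3.141, 0.0, -1.374]
wrist_force: [0.5, 0.0, -0.8]
width: 0.0333
```

>>> jog_arm --pt "0 0 0 0 0 -0.5 20" --pt "0 0 0 0 0 0 36" --pt "0 0 0 0 0 0 45" --pt "0 0 0 0 0 0 60" --pt "0 0 0 0 0 0 75" --pt "0 0 0 0 0 0 94" --pt "0 0 0 0 0 0 94" --pt "0 0 0 0 0 30 94" --pt "0 0 0 0 0 50 94" --pt "0 0 0 0 0 50 94" --pt "0 0 0 0 0 10 94"

```text
time: 8.35
tool_pos: [0.6179, -0.2182, 0.2798]
ee_rot: [-3.134, -0.006, -1.374]
wrist_force: [-0.4, -0.7, 0.4]
width: 0.0938
```

Run:
```python
from h import *
s=snapshot('side')[:,:,::-1]
cv2.imwrite('pics/d2.png',cv2.resize(s[190:320,240:410],None,fx=4.4,fy=4.4,interpolation=cv2.INTER_CUBIC))
```

```text
(no output)
```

View pics/d2.png

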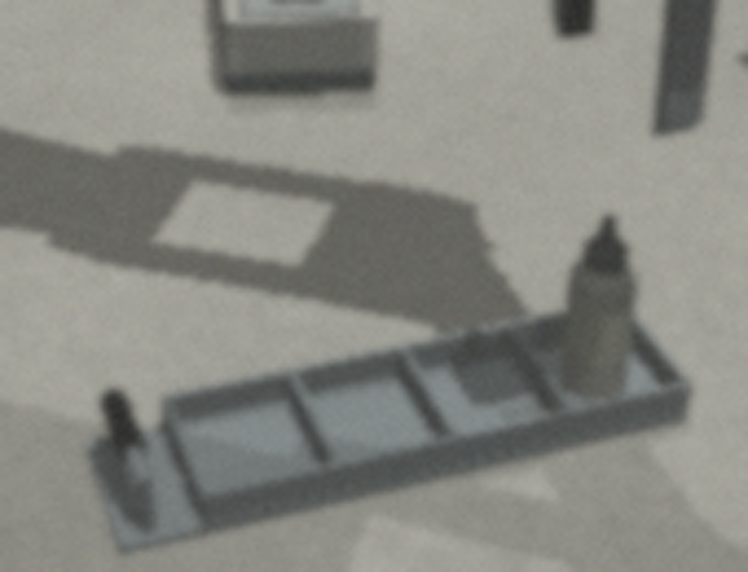

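>>> jog_arm --pt "0 0 0.134 -11 41 5 94" --pt "0 0 0.135 -11 41 0 94" --pt "0 0 0.134 -11 41 0 94" --pt "0 0 0.135 -11 41 0 94" --pt "0 0 0.134 -11 41 0 94" --pt "0 0 0.135 -11 41 0 94" --pt "0 0 0.134 -11 41 0 94" --pt "0 0 0.135 -11 41 0 94" --pt "0 0 0.134 -11 41 0 94" --pt "0 0 0.135 -11 41 0 94" --pt "0 0 0 0 0 0 94" --pt "0 0 0 0 0 0 94"

```text
time: 9.9
tool_pos: [0.5063, 0.1919, 0.2774]
ee_rot: [3.14, 0.003, -0.03]
wrist_force: [0.1, -0.6, -0.2]
width: 0.0942
```

>>> jog_arm --pt "0 0 0 1 0.5 -30 94" --pt "0 0 0 0 0 -40 94" --pt "0 0 0 0 0 -30 94" --pt "0 0 0 0 0 -10 94" --pt "0 0 0 0 0 0 94" --pt "0 0 0 0 0 0 94"

```text
time: 10.65
tool_pos: [0.5087, 0.1927, 0.1709]
ee_rot: [-3.141, -0.003, -0.03]
wrist_force: [-0.1, 0.1, 0.6]
width: 0.0939
```

Run:
```python
from h import *
s=snapshot('side')[:,:,::-1]
cv2.imwrite('pics/e1.png',cv2.resize(s[90:220,250:390],None,fx=4,fy=4,interpolation=cv2.INTER_CUBIC))
```

```text
(no output)
```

View pics/e1.png

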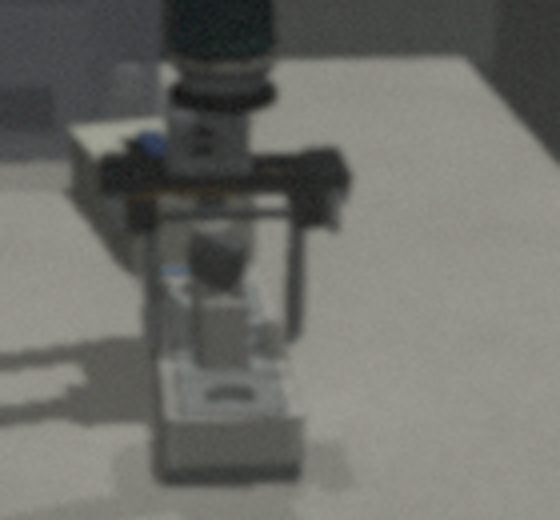

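>>> jog_arm --pt "0 0 0 0 0 0 60" --pt "0 0 0 0 0 0 50" --pt "0 0 0 0 0 0 42" --pt "0 0 0 0 0 0 25" --pt "0 0 0 0 0 0 25" --pt "0 0 0 0 0 0 25" --pt "0 0 0 0 0 0 25"

```text
time: 11.58
tool_pos: [0.5077, 0.1929, 0.1692]
ee_rot: [3.142, -0.0, -0.029]
wrist_force: [1.2, -0.1, -0.9]
width: 0.0361
```

>>> jog_arm --pt "0 0 0 0 0 0 25"

```text
time: 11.7
tool_pos: [0.5077, 0.1929, 0.1692]
ee_rot: [3.142, -0.0, -0.029]
wrist_force: [-0.0, -0.1, -0.1]
width: 0.0356
```

>>> jog_arm --pt "0 0 0 0 0 10 25" --pt "0 0 0 0 0 30 25" --pt "0 0 0 0 0 40 25" --pt "0 0 0 0 0 20 25"

```text
time: 12.2
tool_pos: [0.5081, 0.1931, 0.2727]
ee_rot: [-3.14, -0.004, -0.029]
wrist_force: [0.5, 0.5, -0.2]
width: 0.0357
```

>>> jog_arm --pt "0 0 -0.08 3 -25 0 25" --pt "0 0 -0.13 5 -42 0 25" --pt "0 0 -0.13 5 -42 0 25" --pt "0 0 -0.13 5 -42 0 25" --pt "0 0 -0.13 5 -42 0 25" --pt "0 0 -0.13 5 -42 0 25" --pt "0 0 -0.13 5 -42 0 25" --pt "0 0 -0.13 5 -42 0 25" --pt "0 0 -0.13 5 -42 0 25" --pt "0 0 -0.13 5 -42 0 25" --pt "0 0 -0.094 3 -19 0 25" --pt "0 0 0 0 0 0 25"

```text
time: 13.7
tool_pos: [0.5585, -0.2303, 0.2692]
ee_rot: [3.141, 0.001, -1.374]
wrist_force: [0.1, 0.8, 0.0]
width: 0.0357
```

>>> jog_arm --pt "0 0 0 0 0 0 25"

```text
time: 13.82
tool_pos: [0.5586, -0.2283, 0.2694]
ee_rot: [3.142, 0.001, -1.371]
wrist_force: [0.5, 0.3, -0.5]
width: 0.036
```

Lower by 137.5 (to 0.5 mm above rest), then settle.

>>> jog_arm --pt "0 0 0 0 -1 -30 25" --pt "0 0 0 0 0 -40 25" --pt "0 0 0 0 0 -35 25" --pt "0 0 0 0 0 -17 25" --pt "0 0 0 0 0 -8 25" --pt "0 0 0 0 0 -5 25" --pt "0 0 0 0 0 -2 25" --pt "0 0 0 0 0 -0.5 25" --pt "0 0 0 0 0 0 25" --pt "0 0 0 0 0 0 25"

```text
time: 15.08
tool_pos: [0.5588, -0.2303, 0.1321]
ee_rot: [-3.141, -0.0, -1.373]
wrist_force: [-0.3, 0.4, -0.2]
width: 0.0361
```

>>> jog_arm --pt "0 0 0 0 0 0 38" --pt "0 0 0 0 0 0 46" --pt "0 0 0 0 0 0 60" --pt "0 0 0 0 0 0 75" --pt "0 0 0 0 0 0 94" --pt "0 0 0 0 0 0 94" --pt "0 0 0 0 0 30 94" --pt "0 0 0 0 0 50 94" --pt "0 0 0 0 0 50 94" --pt "0 0 0 0 0 12 94" --pt "0 0 0 0 0 0 94" --pt "0 0 0 0 0 0 94"

```text
time: 16.58
tool_pos: [0.558, -0.2298, 0.2709]
ee_rot: [3.138, 0.003, -1.373]
wrist_force: [-1.5, 0.6, -0.4]
width: 0.0942
```

Run:
```python
from h import *
s=snapshot('side')[:,:,::-1]
cv2.imwrite('pics/e2.png',cv2.resize(s[190:320,240:410],None,fx=4.4,fy=4.4,interpolation=cv2.INTER_CUBIC))
```

```text
(no output)
```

View pics/e2.png

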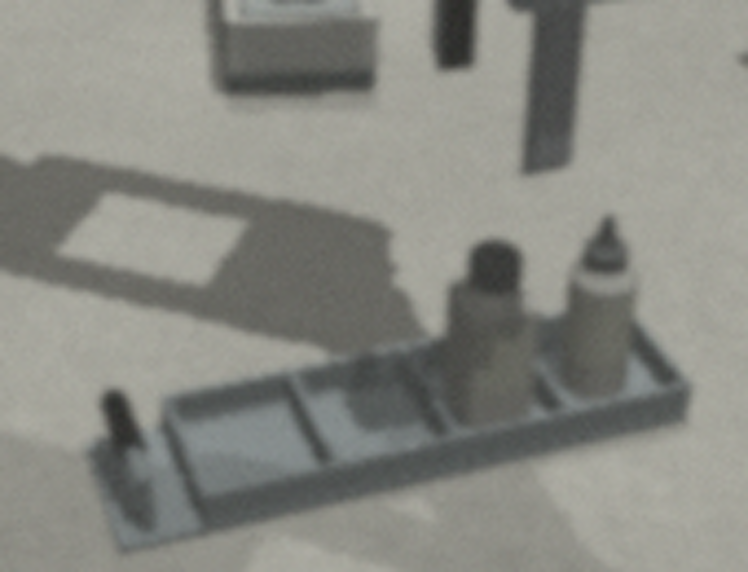

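>>> jog_arm --pt "0 0 0.122 -5 42 5 94" --pt "0 0 0.122 -5 44 0 94" --pt "0 0 0.122 -5 44 0 94" --pt "0 0 0.122 -5 44 0 94" --pt "0 0 0.122 -5 44 0 94" --pt "0 0 0.122 -4 44 0 94" --pt "0 0 0.122 -4 44 0 94" --pt "0 0 0.122 -4 44 0 94" --pt "0 0 0.122 -4 44 0 94" --pt "0 0 0.122 -4 44 0 94" --pt "0 0 0.124 -4 44 0 94" --pt "0 0 0 0 0 0 94"

```text
time: 18.12
tool_pos: [0.5085, 0.2542, 0.2763]
ee_rot: [3.141, 0.004, -0.025]
wrist_force: [0.3, -0.9, 0.1]
width: 0.0938
```

>>> jog_arm --pt "0 0 0 0 0 0 94" --pt "0 0 0 0 0 -30 94" --pt "0 0 0 0 0 -40 94" --pt "0 0 0 0 0 -30 94" --pt "0 0 0 0 0 -10 94" --pt "0 0 0 0 0 0 94" --pt "0 0 0 0 0 0 94"

```text
time: 19.0
tool_pos: [0.5106, 0.2518, 0.1705]
ee_rot: [-3.141, -0.003, -0.03]
wrist_force: [-0.4, -0.7, 0.8]
width: 0.0942
```

Run:
```python
from h import *
s=snapshot('side')[:,:,::-1]
cv2.imwrite('pics/f1.png',cv2.resize(s[90:220,250:390],None,fx=4,fy=4,interpolation=cv2.INTER_CUBIC))
```

```text
(no output)
```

View pics/f1.png

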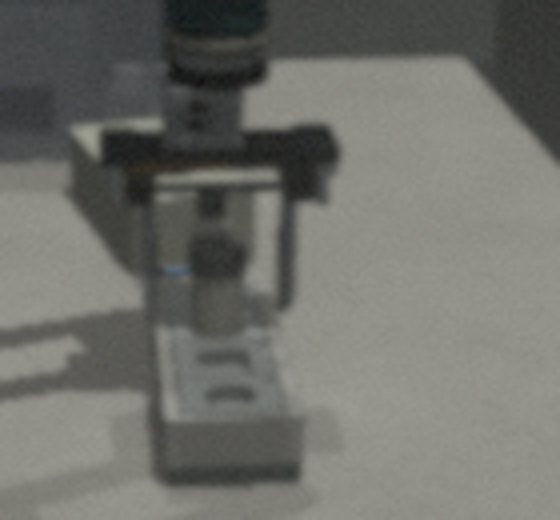

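>>> jog_arm --pt "0 0 0 0 0 -5 94" --pt "0 0 0 0 0 0 70" --pt "0 0 0 0 0 0 60" --pt "0 0 0 0 0 0 50" --pt "0 0 0 0 0 0 30" --pt "0 0 0 0 0 0 30" --pt "0 0 0 0 0 0 30" --pt "0 0 0 0 0 0 30"

```text
time: 20.05
tool_pos: [0.5097, 0.2518, 0.1637]
ee_rot: [3.142, -0.0, -0.029]
wrist_force: [0.5, 0.6, -1.2]
width: 0.043
```

>>> jog_arm --pt "0 0 0 0 0 0 30"

```text
time: 20.18
tool_pos: [0.5097, 0.2519, 0.1637]
ee_rot: [-3.142, -0.0, -0.029]
wrist_force: [0.2, 0.5, 0.7]
width: 0.0426
```

>>> jog_arm --pt "0 0 0 0 0 10 30" --pt "0 0 0 0 0 30 30" --pt "0 0 0 0 0 40 30" --pt "0 0 0 0 0 20 30"

```text
time: 20.68
tool_pos: [0.5103, 0.2521, 0.2671]
ee_rot: [-3.14, -0.004, -0.029]
wrist_force: [1.1, -1.2, -0.9]
width: 0.0428
```

>>> jog_arm --pt "0 0 -0.07 0 -24 0 30" --pt "0 0 -0.12 -1 -44 0 30" --pt "0 0 -0.12 -1 -44 0 30" --pt "0 0 -0.12 -1 -44 0 30" --pt "0 0 -0.12 -1 -44 0 30" --pt "0 0 -0.12 -1 -44 0 30" --pt "0 0 -0.12 -1 -44 0 30" --pt "0 0 -0.12 -1 -44 0 30" --pt "0 0 -0.12 -1 -44 0 30" --pt "0 0 -0.12 -1 -44 0 30" --pt "0 0 -0.12 -1 -44 0 30" --pt "0 0 -0.074 0 -29 0 30"

```text
time: 22.18
tool_pos: [0.4993, -0.2431, 0.2642]
ee_rot: [-3.141, -0.001, -1.377]
wrist_force: [0.4, 0.7, -1.4]
width: 0.0426
```

>>> jog_arm --pt "0 0 0 0 0 0 30" --pt "0 0 0 0 0 0 30"

```text
time: 22.42
tool_pos: [0.4997, -0.2405, 0.2639]
ee_rot: [-3.141, 0.001, -1.372]
wrist_force: [0.2, -1.4, -0.6]
width: 0.0424
```

>>> jog_arm --pt "0 0 0 0 -0.5 -30 30" --pt "0 0 0 0 0 -40 30" --pt "0 0 0 0 0 -35 30" --pt "0 0 0 0 0 -17 30" --pt "0 0 0 0 0 -8 30" --pt "0 0 0 0 0 -5 30" --pt "0 0 0 0 0 -2 30" --pt "0 0 0 0 0 -0.5 30" --pt "0 0 0 0 0 0 30" --pt "0 0 0 0 0 0 30"

```text
time: 23.68
tool_pos: [0.4998, -0.2418, 0.1266]
ee_rot: [-3.141, -0.001, -1.373]
wrist_force: [-0.9, -0.7, -0.7]
width: 0.0426
```

>>> jog_arm --pt "0 0 0 0 0 0 46" --pt "0 0 0 0 0 0 54" --pt "0 0 0 0 0 0 66" --pt "0 0 0 0 0 0 80" --pt "0 0 0 0 0 0 94" --pt "0 0 0 0 0 0 94" --pt "0 0 0 0 0 30 94" --pt "0 0 0 0 0 50 94" --pt "0 0 0 0 0 50 94" --pt "0 0 0 0 0 12 94" --pt "0 0 0 0 0 0 94" --pt "0 0 0 0 0 0 94"

```text
time: 25.18
tool_pos: [0.499, -0.2412, 0.2656]
ee_rot: [3.138, 0.003, -1.373]
wrist_force: [-0.8, -0.2, -0.3]
width: 0.0941
```

Run:
```python
from h import *
s=snapshot('side')[:,:,::-1]
cv2.imwrite('pics/f2.png',cv2.resize(s[190:320,240:410],None,fx=4.4,fy=4.4,interpolation=cv2.INTER_CUBIC))
```

```text
(no output)
```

View pics/f2.png

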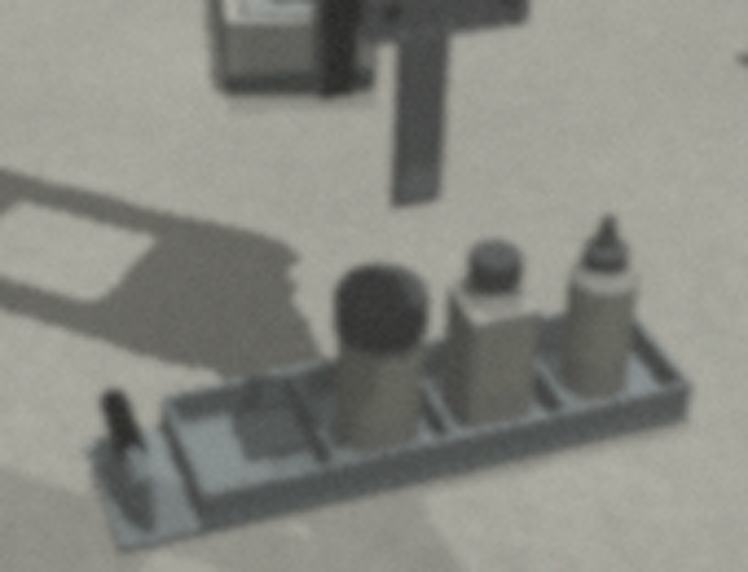

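>>> jog_arm --pt "0 0 0.112 1 46 10 94" --pt "0 0 0.112 1 46 5 94" --pt "0 0 0.112 1 46 0 94" --pt "0 0 0.112 1 46 0 94" --pt "0 0 0.112 1 46 0 94" --pt "0 0 0.112 1 46 0 94" --pt "0 0 0.112 1 46 0 94" --pt "0 0 0.112 1 46 0 94" --pt "0 0 0.112 1 46 0 94" --pt "0 0 0.112 1 46 0 94" --pt "0 0 0.112 1 46 0 94" --pt "0 0 0.112 1 46 0 94"

```text
time: 26.72
tool_pos: [0.5111, 0.3116, 0.2808]
ee_rot: [3.14, 0.003, -0.025]
wrist_force: [0.5, 0.5, 0.0]
width: 0.0943
```

>>> jog_arm --pt "0 0 0 0 0 0 94" --pt "0 0 0 0 0 0 94" --pt "0 0 0 0 0 -30 94" --pt "0 0 0 0 0 -40 94" --pt "0 0 0 0 0 -20 94" --pt "0 0 0 0 0 -10 94" --pt "0 0 0 0 0 0 94" --pt "0 0 0 0 0 0 94"

```text
time: 27.72
tool_pos: [0.5124, 0.3102, 0.1847]
ee_rot: [-3.14, -0.002, -0.03]
wrist_force: [1.0, -0.8, -0.2]
width: 0.0943
```

Run:
```python
from h import *
s=snapshot('side')[:,:,::-1];t=snapshot('top')[:,:,::-1]
cv2.imwrite('pics/g1.png',cv2.resize(s[90:220,250:390],None,fx=4,fy=4,interpolation=cv2.INTER_CUBIC))
cv2.imwrite('pics/g2.png',cv2.resize(t[140:250,70:270],None,fx=4,fy=4,interpolation=cv2.INTER_CUBIC))
```

```text
(no output)
```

View pics/g1.png

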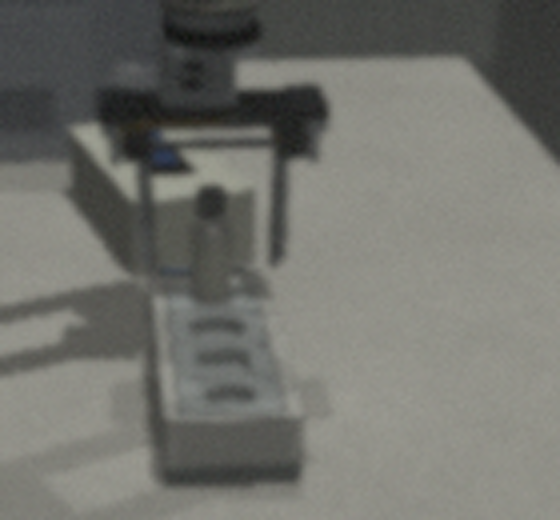

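View pics/g2.png

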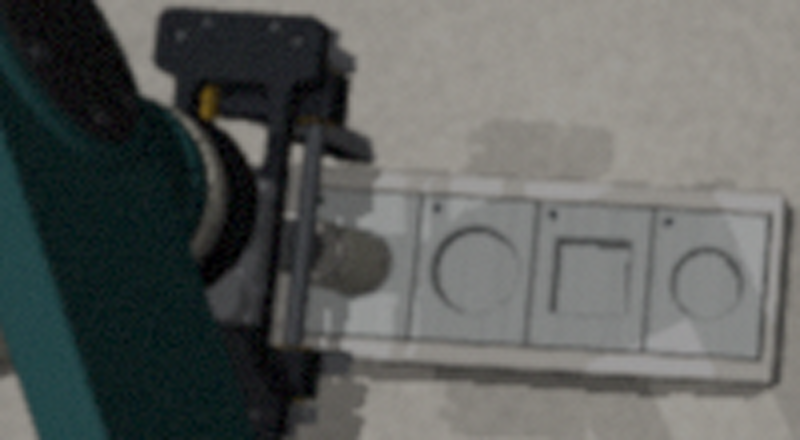

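>>> jog_arm --pt "0 0 0 -1 1 -8 94" --pt "0 0 0 0 0 0 70" --pt "0 0 0 0 0 0 55" --pt "0 0 0 0 0 0 40" --pt "0 0 0 0 0 0 20" --pt "0 0 0 0 0 0 20" --pt "0 0 0 0 0 0 20" --pt "0 0 0 0 0 0 20" --pt "0 0 0 0 0 0 20"

```text
time: 28.95
tool_pos: [0.5108, 0.3114, 0.1753]
ee_rot: [-3.141, -0.001, -0.029]
wrist_force: [0.9, -0.3, 0.7]
width: 0.0314
```

>>> jog_arm --pt "0 0 0 0 0 0 20"

```text
time: 29.08
tool_pos: [0.5108, 0.3114, 0.1753]
ee_rot: [-3.142, -0.001, -0.029]
wrist_force: [0.8, -0.5, 0.5]
width: 0.0318
```

>>> jog_arm --pt "0 0 0 0 0 10 20" --pt "0 0 0 0 0 30 20" --pt "0 0 0 0 0 40 20" --pt "0 0 0 0 0 20 20"

```text
time: 29.58
tool_pos: [0.5109, 0.3116, 0.2787]
ee_rot: [-3.14, -0.003, -0.029]
wrist_force: [-0.7, 0.0, -0.0]
width: 0.0314
```

>>> jog_arm --pt "0 0 -0.07 -4 -30 0 20" --pt "0 0 -0.12 -6 -50 0 20" --pt "0 0 -0.12 -6 -50 0 20" --pt "0 0 -0.12 -6 -50 0 20" --pt "0 0 -0.12 -6 -50 0 20" --pt "0 0 -0.12 -6 -50 0 20" --pt "0 0 -0.12 -6 -50 0 20" --pt "0 0 -0.12 -6 -50 0 20" --pt "0 0 -0.12 -6 -50 0 20" --pt "0 0 -0.12 -6 -50 0 20" --pt "0 0 -0.12 -6 -50 0 20" --pt "0 0 -0.074 -6 -34 0 20"

```text
time: 31.08
tool_pos: [0.4399, -0.2544, 0.2757]
ee_rot: [3.141, 0.0, -1.377]
wrist_force: [0.5, 1.4, -0.5]
width: 0.0315
```

>>> jog_arm --pt "0 0 0 0 0 0 20" --pt "0 0 0 0 0 0 20"

```text
time: 31.32
tool_pos: [0.4406, -0.252, 0.2754]
ee_rot: [-3.141, 0.001, -1.372]
wrist_force: [0.0, 0.6, -0.3]
width: 0.0315
```

>>> jog_arm --pt "0 0 0 0 -0.5 -30 20" --pt "0 0 0 0 0 -40 20" --pt "0 0 0 0 0 -35 20" --pt "0 0 0 0 0 -17 20" --pt "0 0 0 0 0 -8 20" --pt "0 0 0 0 0 -5 20" --pt "0 0 0 0 0 -2 20" --pt "0 0 0 0 0 -0.5 20" --pt "0 0 0 0 0 0 20" --pt "0 0 0 0 0 0 20"

```text
time: 32.58
tool_pos: [0.4408, -0.2533, 0.1381]
ee_rot: [-3.141, -0.001, -1.373]
wrist_force: [-0.2, 0.3, -0.3]
width: 0.0317
```

>>> jog_arm --pt "0 0 0 0 0 0 34" --pt "0 0 0 0 0 0 42" --pt "0 0 0 0 0 0 56" --pt "0 0 0 0 0 0 75" --pt "0 0 0 0 0 0 94" --pt "0 0 0 0 0 0 94" --pt "0 0 0 0 0 30 94" --pt "0 0 0 0 0 50 94" --pt "0 0 0 0 0 50 94" --pt "0 0 0 0 0 20 94" --pt "0 0 0 0 0 0 94" --pt "0 0 0 0 0 0 94"

```text
time: 34.08
tool_pos: [0.4403, -0.2528, 0.2861]
ee_rot: [3.14, 0.002, -1.373]
wrist_force: [-0.8, 0.3, -1.1]
width: 0.0939
```

>>> jog_arm --pt "0 0 0 0 50 0 94" --pt "0 0 0 0 50 0 94" --pt "0 0 0 0 50 0 94" --pt "0 0 0 0 50 0 94" --pt "0 0 0 0 50 0 94" --pt "0 0 0 0 0 0 94" --pt "0 0 0 0 0 0 94" --pt "0 0 0 0 0 0 94"

```text
time: 35.08
tool_pos: [0.4406, -0.0042, 0.2869]
ee_rot: [3.14, 0.0, -1.375]
wrist_force: [-0.3, -0.1, -0.7]
width: 0.0943
```

Run:
```python
from h import *
s=snapshot('side')[:,:,::-1];t=snapshot('top')[:,:,::-1]
cv2.imwrite('pics/h1.png',cv2.resize(s[190:320,240:410],None,fx=4.4,fy=4.4,interpolation=cv2.INTER_CUBIC))
cv2.imwrite('pics/h2.png',cv2.resize(t[140:290,350:480],None,fx=4,fy=4,interpolation=cv2.INTER_CUBIC))
```

```text
(no output)
```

View pics/h1.png

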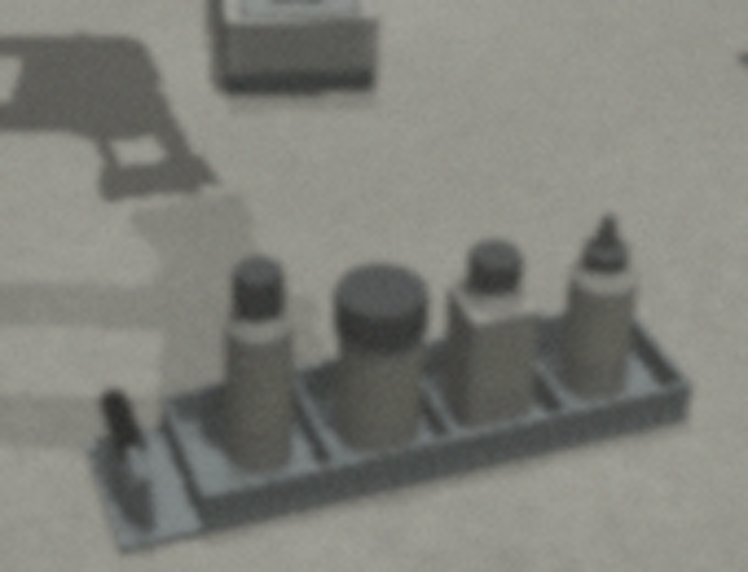

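View pics/h2.png

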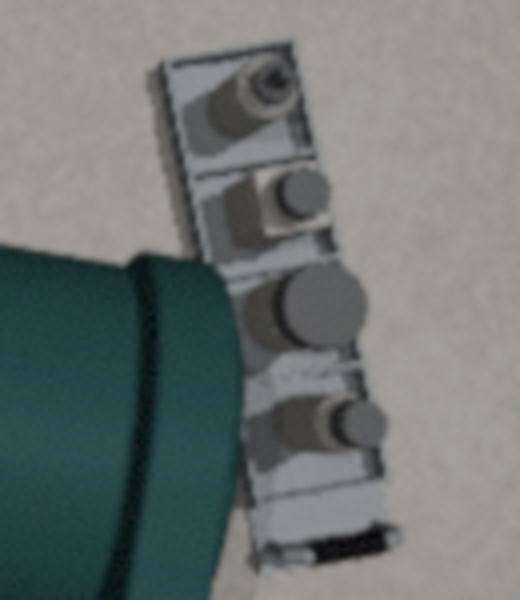

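Both views show all four bottles upright, each inside its own place: from the handle, tall (260, 450 in the side crop), jar (378, 430), square (490, 405), dropper (600, 380). The arm is clear.

Run:
```python
from bench import *
print(close_job())
```

```text
the job is handed in; nothing more can be done
None
```

All four bottles are now in the carrier in the same order as in the cooler. From the handle they run tall, jar, square, dropper, matching the order from the control panel. I handed the job in at about 35 s of the 112 s allowed.

- **Final pictures:** the last side and top views show each bottle upright inside its own place. The arm was clear of the carrier.
- **Grips:** finger widths matched the bottles (about 32, 43, 36 and 34 mm), and the wrist-force readings stayed under 2 N throughout.
- **Disagreement between measurements:** my first fit of the carrier from the top camera was about 2–3 mm off the final one. I refitted it using the side camera as well before moving, and the residuals there still reached about 2 px. The cap of the tall bottle measured about 4 mm from the cooler fit along the row. The grip check pictures showed only about 1 mm off-centre there, and I corrected that before closing.

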